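# Lift the loaded finds tray out of its drawer and hold it level

### The job

Pull out the top drawer of the small wooden finds cabinet until you feel it meet its stop, and leave it out. Then lift the tray that lies in it out by its centre handle and finish holding it in the air, still and level, about 10 cm above the top of the cabinet, so that I can read the list underneath: do not put it down. Keep the tray level on the way, with all its sherds in it, leave the lower drawer shut and disturb nothing else on the desk.

Things in the scene. Friction and masses are not known exactly. Their poses are not given: they have to be found in the camera images.
- cabinet: plywood cabinet, two drawers, 210 (x, knobs excluded) x 210 x 116 mm, fixed. Origin: middle of its underside, 105 mm behind the drawers' faces; +x to its back, +y to its left. Drawers slide out along its -x. Its roof ends 93 mm in front of the origin: only with the drawer at its stop does the tray's far edge stand clear of it, by 5 to 11 mm. A pad and a small bottle (71 mm) are stuck to the back half of its top.
- top_drawer (a joint): travel of the top drawer in m: 0 shut, grows as it is pulled out, 0.165 at its firm stop; 1.5 N of friction, stays where it is left. Front 206 x 45 mm, upper edge at z = 0.1065; inside 158 mm (x) by 178 mm (y), inner floor at z = 0.0685, side and back boards up to z = 0.0905.
- top_drawer_knob (a point): middle of the top drawer's wooden knob, on its axis, 20 mm out of the drawer's face, z = 0.0855 (30 mm below the cabinet's top). The axis is level, along the cabinet's x; head 20 mm in diameter, 11 mm thick, on an 11 mm neck; the knob stands 29 mm out. Can be pinched from above across the cabinet's y. Moves with the drawer; axes as the cabinet's.
- low_drawer (a joint): travel of the lower drawer in m: 0 shut. It has the same front and knob, 49.5 mm lower, and is left shut.
- tray: open wooden lift-out tray, 154 mm (x) by 174 mm (y), walls 19 mm high and 4 mm thick, floor 4 mm; loose in the top drawer with about 2 mm of play all round, rides out with it (hidden by the roof while the drawer is shut). Origin: middle of its underside; axes as the cabinet's at the start. About 0.26 kg empty, times a hidden 0.7 to 1.4.
- tray_handle (a point): grip point of the tray's centre handle, 25 mm right above the tray's origin; axes as the tray's. The handle is an upright board along x, 10 mm thick (y), full height over its middle 86 mm; its top is 34 mm above the tray's underside, 30 mm above its floor. Within 12 mm of the middle in x no sherd lies beside it: take it from above, closing across y.
- flat_sherd: flat pottery sherd 40 x 51 x 6 mm, 30 g, lying loose in the tray, far left corner. Origin: middle of its underside.
- thick_sherd: thick pottery sherd 24 x 36 x 12 mm, 30 g, lying loose in the tray, near left corner. Origin: middle of its underside.
- mid_sherd: pottery sherd 36 x 42 x 8 mm, 25 g, lying loose in the tray, near right corner. Origin: middle of its underside.
- balance: bystander: pocket balance with its cover shut, 149 x 110 x 41 mm, on the desk's front edge, right of the open binder.
- brush: bystander: wooden brush 180 mm long, 15 mm high, lying near the desk's front edge. Origin: middle of its underside (so for all bystanders).
- loupe: bystander: folded loupe 26 x 42 x 15 mm, on the desk.
- tape: bystander: roll of masking tape 100 mm across, 25 mm high, lying at the right front of the desk.
- pencil: bystander: green pencil 160 mm long, 7 mm thick, on the desk.
- eraser: bystander: eraser 21 x 44 x 11 mm, on the desk left of the cabinet.

How it is judged:
By the outcome, as a careful person would: the job done as asked, in the order asked, and still so for the second after the job is handed in, while the arm keeps its last pose, push and grip.
It also fails if it takes over 51 s, if anything falls off the work surface, if the arm or the gripper's body presses on something with over 40 N, if the wrist force passes 120 N, or if a joint passes its speed limit or range.

### The arm

A 7-joint arm with a two-finger parallel gripper is mounted at the origin on a cart in front of the work surface, level with it; the furniture and walls round the work are solid. World frame = base frame: x ahead of the robot, y to its left, z up, the work surface at z = 0. Lengths are in m, angles in rad, forces in N, time in s.
With the tool pointing down it reaches from about 0.425 to 0.925 m from the base axis. Payload 6.8 kg.
Tool frame: the origin (TCP) lies at the very end of the fingers, on their centre line; the grasp point (between the pads) lies bot.grip_point_offset behind it (bot.grip_point_offset is the distance from the TCP to the grasp point, in m); z points along the fingers, y is the line along which they close (so a half turn about z gives the same grasp; the last joint's range is limited). The gripper opens to 85 mm and grips with 20 to 120 N. Pads are 22 mm wide; open, the fingers measure 114 mm over their backs; the gripper's body (76 mm by 85 mm) begins 54 mm behind the grasp point. The pads swing forward as they close: fully open they stand 13 mm farther back than shut.
Start: joints at [-1.296, 0.477, 0.022, 1.555, -0.011, 1.109, -0.083], TCP at [0.252, 0.626, 0.206] pointing down, gripper open.
Joint ranges: [-2.96, 2.96], [-0.34, 2.1], [-1.41, 1.46], [0.24, 2.44], [-1.37, 4.51], [0.17, 1.92], [-2.96, 2.96]. Speed limits (rad/s): [2.39, 2.39, 3.14, 3.14, 3.14, 3.14, 3.14].

### API

Orientations are given as a unit quaternion [w, x, y, z].
In Python, from station import bot, imaging gives the robot as it stands. The module is installed in compiled form; this text tells all that it offers.
- The arm moves only by the tool carry_out, never from a script. Its argument "targets" is one flat list of numbers, 5 for each row, row after row: the closure in counts, from 0 (fully open) to 255 (shut), then the shift along the world's x, y, z in mm, then the turn about the world's z in degrees. A call has 1 to 20 rows; each row shifts and turns the commanded pose from where the row before left it; what a row does not reach is not made up. A row lasts 1/10 s, in which the tool goes at most 50 mm and 8.59 degrees, less where a joint would pass 70% of its speed; a pose out of reach is approached as far as the arm can. A call is refused whole if a number of a shift passes 50 or a number of a turn 8.59, either way. A call with a gripper value outside its range is refused whole. The fingers move at their own pace and stop on an object; "newtons" is the grip in N (left out, the last holds). Time passes only in rows, so rows that do not move let the fingers close. It gives the time, the measured TCP pose, the force, the opening and the grip force at its end, in the units of the state.
- bot.get_obs(): the state, without advancing time (a new reading comes with each control period).
- imaging.read_camera(name): name is "side" or "top"; returns a dict with "frame" (384x512x3 uint8, red, green, blue), "fov_y" (degrees; the focal length in pixels is half the picture's height over the tangent of half this angle, whatever the lens; pixels are square), "cx", "cy" (the principal point, pixels), "k1" (the pictures are not rectified: a ray, as slopes to the right and down, at radius r is drawn at 1 + k1 r^2 times it, then the intrinsics apply), "pose" (4x4, takes a point from camera to world coordinates). Camera axes: x right, y up, looking along -z (the intrinsics and any distortion apply to the point x, -y, -z); pixel columns grow to the right and rows downward; lengths in m; the calibration is good to about 2 mm. A picture is of the moment at which its call begins. There is no depth.
- bot.hand_in(): hands the job in; it is judged then, once.
The state is a dict: "t": time; "q": joint angles; "joint_vel": joint speeds; "joint_torque": joint torques, N m; "eef_pos": TCP position; "tool_rot": TCP orientation; "contact_force": force on the tool from outside, world axes, zero at the start; "torque": the same for the moment, N m; "gripper_width": opening from 0.0 (shut) to 1.0 (fully open); "grasp_force": force on a finger pad.
Only numpy, scipy, OpenCV 4.12 (cv2) and the standard library are available. Lean on these libraries where they do the work, as an engineer would, in place of code of your own. Each camera call takes 0.05 s, during which the arm holds its last target. There are 200 camera calls.

## Working session

There is one attempt and no reset: what is moved stays moved. The work goes in short steps, Python scripts to look and compute and a tool call to move; the robot and the scene stay as the last step left them, time stands still between calls to the robot, and variables do not carry over. Pictures are saved under pics/ and viewed, at most 10 in all, crops included, and the job is handed in when it is done.

Besides the shell and the picture viewer there is one more tool, called after "Call:" in YAML: its name, and indented under it one key for each argument. carry_out: Moves the arm, as the interface text tells. Its arguments: {"type":"object","properties":{"targets":{"type":"array","items":{"type":"number"}},"newtons":{"type":"number"}},"required":["targets"]}

```bash
mkdir -p pics; cat > h.py <<'E'
import numpy as np, cv2, pickle
from station import bot, imaging
def cam(n):
    return imaging.read_camera(n)
def K(c):
    f=192/np.tan(np.radians(c['fov_y'])/2); return np.array([[f,0,c['cx']],[0,f,c['cy']],[0,0,1.]]), np.array([c['k1'],0,0,0,0.])
def ray(c,uv):
    k,d=K(c); s=cv2.undistortPointsIter(np.array([[uv]],float),k,d,None,None,(3,100,1e-10))[0,0]
    P=np.array(c['pose']); return P[:3,3],P[:3,:3]@np.array([s[0],-s[1],-1.])
def onz(c,uv,z):
    o,d=ray(c,uv); return o+d*(z-o[2])/d[2]
def tri(c1,u1,c2,u2):
    o1,d1=ray(c1,u1);o2,d2=ray(c2,u2)
    t=np.linalg.lstsq(np.c_[d1,-d2],o2-o1,rcond=None)[0]
    a=o1+t[0]*d1;b=o2+t[1]*d2; return (a+b)/2,np.linalg.norm(a-b)
def proj(c,p):
    k,d=K(c);P=np.array(c['pose']);q=(np.array(p)-P[:3,3])@P[:3,:3]; q=q*[1,-1,-1]
    return cv2.projectPoints(q[None],np.zeros(3),np.zeros(3),k,d)[0][0,0]
E
python3 - <<'E'
from h import *
o=bot.get_obs(); print(o['t'],o['eef_pos'],o['tool_rot'],o['gripper_width'],bot.grip_point_offset)
for n in('side','top'):
    c=cam(n); pickle.dump(c,open(n+'0.pkl','wb')); print(n,c['fov_y'],c['cx'],c['cy'],c['k1'],np.round(c['pose'],3).tolist())
    cv2.imwrite(f'pics/{n}0.png',cv2.resize(c['frame'][:,:,::-1],(800,600),interpolation=cv2.INTER_CUBIC))
E
```

```text
0.0 [0.25191826 0.62556623 0.20464479] [-9.07999637e-05  1.90199373e-01  9.81745090e-01 -8.77068160e-04] 0.9957785105488469 0.0187
side 46.274815053255594 253.01259234822632 186.49702439431314 -0.08055658280074966 [[-0.958, 0.162, -0.236, 0.35], [-0.286, -0.598, 0.748, 0.734], [-0.02, 0.784, 0.62, 0.785], [0.0, 0.0, 0.0, 1.0]]
top 49.28651471418741 256.45700909041267 192.02567793381232 -0.004577898712618301 [[0.023, 0.994, -0.107, 0.503], [-1.0, 0.02, -0.024, -0.109], [-0.021, 0.107, 0.994, 1.014], [0.0, 0.0, 0.0, 1.0]]
```

View pics/side0.png

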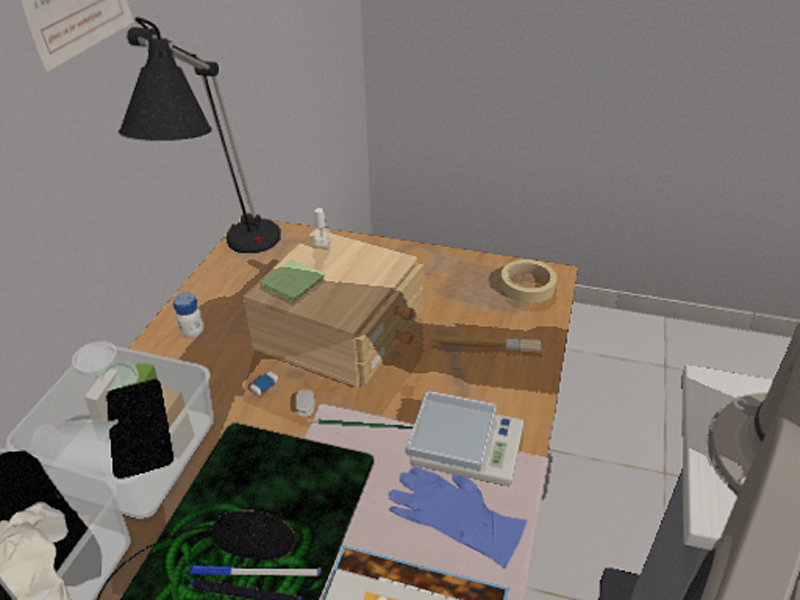

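View pics/top0.png

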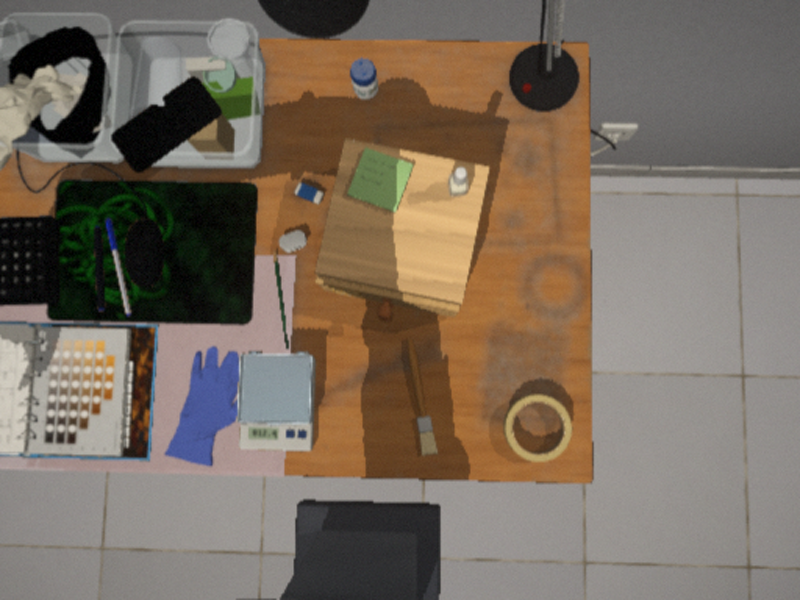

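Side view: the cabinet is at about (335,310), with its knobs at (403,312) and (405,337). Top view: the roof corners are at about (346,139), (490,165), (463,303) and (318,277), and the top knob is at (386,311). The brush lies in front of the cabinet at (415,395). I'll zoom in for precise corners.

```bash
python3 - <<'E'
import pickle,cv2,numpy as np
t=pickle.load(open('top0.pkl','rb'))['frame'][:,:,::-1]; s=pickle.load(open('side0.pkl','rb'))['frame'][:,:,::-1]
a=cv2.resize(t[80:220,190:330],(560,560),interpolation=cv2.INTER_CUBIC)
b=cv2.resize(s[130:260,150:350],(800,520),interpolation=cv2.INTER_CUBIC)
cv2.imwrite('pics/tc.png',a);cv2.imwrite('pics/sc.png',b)
E
```

```text
(no output)
```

View pics/tc.png

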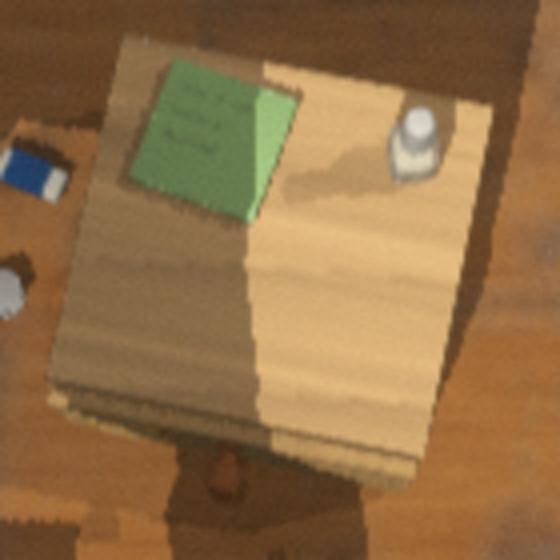

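View pics/sc.png

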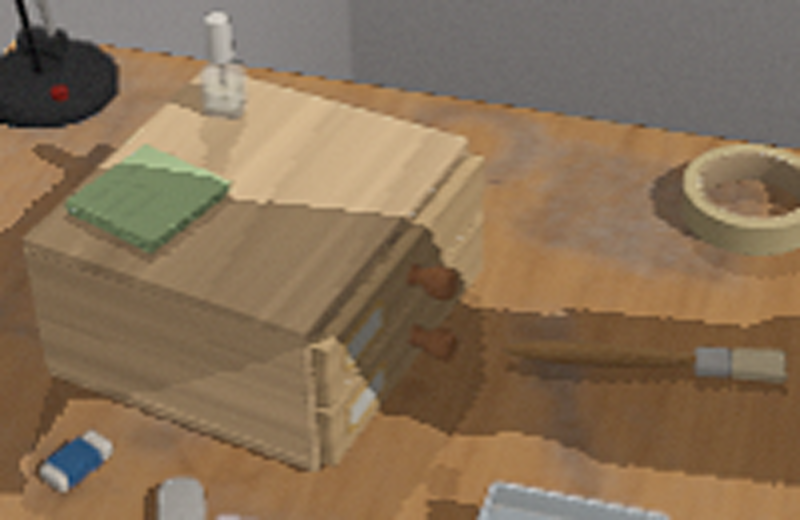

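The roof corners in the top crop (4x) are back-left (123,38), back-right (492,105), front-right (421,459) and front-left (50,381). The knob head is at (226,478). In the side crop the upper knob head is near (445,283) and the roof's front-left corner is at (308,334).

```bash
python3 - <<'E'
from h import *
t=pickle.load(open('top0.pkl','rb'));s=pickle.load(open('side0.pkl','rb'))
T=lambda u,v:((u+.5)/4-.5+190,(v+.5)/4-.5+80)
S=lambda u,v:((u+.5)/4-.5+150,(v+.5)/4-.5+130)
cr=[(123,38),(492,105),(421,459),(50,381)]
P=np.array([onz(t,T(*c),.116)[:2] for c in cr]);print(P.round(4))
print('sides',[np.linalg.norm(P[i]-P[(i+1)%4]).round(4) for i in range(4)])
# side roof: back-left, front-left, front-right
Q=np.array([onz(s,S(*c),.116)[:2] for c in [(25,240),(308,334),(466,140)]]);print(Q.round(4),np.linalg.norm(Q[0]-Q[1]),np.linalg.norm(Q[1]-Q[2]))
# rigid fit (cab frame: BL,BR,FR,FL)
M=np.array([(105,105),(105,-105),(-93,-105),(-93,105)])/1e3
def fit(M,P):
    A=M-M.mean(0);B=P-P.mean(0);th=np.arctan2((A[:,0]*B[:,1]-A[:,1]*B[:,0]).sum(),(A*B).sum())
    R=np.array([[np.cos(th),-np.sin(th)],[np.sin(th),np.cos(th)]]);o=P.mean(0)-R@M.mean(0);return th,o,R,np.linalg.norm(M@R.T+o-P,axis=1)
for M_,P_ in((M,P),(M[[0,3,2]],Q),(np.r_[M,M[[0,3,2]]],np.r_[P,Q])):
    th,o,R,e=fit(M_,P_);print('yaw',np.degrees(th),'o',o.round(4),'err',e.round(4),'knob',(o+R@[-.125,0]).round(4))
k=np.r_[o+R@[-.125,0],.0855]
for c,n in((t,'top'),(s,'side')):
    h=cv2.cvtColor(c['frame'],cv2.COLOR_RGB2LAB).astype(int)
    p=proj(c,k);x,y=p.round().astype(int);print(n,'pred',p.round(1))
    m=((h[...,1]-h[...,2]*.5)>72).astype(np.uint8);w=12
    m2=np.zeros_like(m);m2[y-w:y+w,x-w:x+w]=m[y-w:y+w,x-w:x+w]
    f=c['frame'][y-w:y+w,x-w:x+w].astype(int)
    r=(f[...,0]>1.75*f[...,1]).astype(int)
    v,u=np.nonzero(r);print(len(v),u.mean()+x-w,v.mean()+y-w,u.min()+x-w,u.max()+x-w,v.min()+y-w,v.max()+y-w)
    for row in r: print(''.join('.#'[q] for q in row))
E
```

```text
[[ 0.8278 -0.0025]
 [ 0.7928 -0.2071]
 [ 0.5962 -0.1706]
 [ 0.6347  0.0311]]
sides [np.float64(0.2076), np.float64(0.1999), np.float64(0.2054), np.float64(0.196)]
[[ 0.827  -0.0015]
 [ 0.6342  0.0333]
 [ 0.598  -0.1698]] 0.1958904264379495 0.20621390896472164
yaw -10.217763628761306 o [ 0.7069 -0.0862] err [0.0015 0.0015 0.0025 0.0026] knob [ 0.5839 -0.064 ]
yaw -10.265277556342092 o [ 0.7067 -0.0853] err [0.002  0.0014 0.0027] knob [ 0.5837 -0.063 ]
yaw -10.248913424745153 o [ 0.7069 -0.0858] err [0.0017 0.0014 0.002  0.0031 0.0019 0.0008 0.0031] knob [ 0.5839 -0.0636]
top pred [245.7 200.3]
5 245.60000000000002 198.8 243 247 196 202
........................
........................
........................
........................
........................
........................
........................
........................
............#...........
............#...........
............#...........
........................
........................
.............#..........
.........#..............
........................
........................
........................
........................
........................
........................
........................
........................
........................
side pred [260.2 200.5]<stdin>:25: RuntimeWarning: Mean of empty slice.
  ret = ret.dtype.type(ret / rcount)
Traceback (most recent call last):
ValueError: zero-size array to reduction operation minimum which has no identity
```

The two views agree to within 3 mm: yaw -10.25°, knob at (0.584, -0.0636, 0.0855), and the knob's predicted pixels match what I see. The gripper needs a +11.7° turn. Next is the pose above the knob.

Call:
carry_out:
  targets: [0,16.6,-34.5,0,0.585,0,16.6,-34.5,0,0.585,0,16.6,-34.5,0,0.585,0,16.6,-34.5,0,0.585,0,16.6,-34.5,0,0.585,0,16.6,-34.5,0,0.585,0,16.6,-34.5,0,0.585,0,16.6,-34.5,0,0.585,0,16.6,-34.5,0,0.585,0,16.6,-34.5,0,0.585,0,16.6,-34.5,0,0.585,0,16.6,-34.5,0,0.585,0,16.6,-34.5,0,0.585,0,16.6,-34.5,0,0.585,0,16.6,-34.5,0,0.585,0,16.6,-34.5,0,0.585,0,16.6,-34.5,0,0.585,0,16.6,-34.5,0,0.585,0,16.6,-34.5,0,0.585,0,16.6,-34.5,0,0.585]
  newtons: 20

```text
t: 2.1
eef_pos: [0.5843, -0.0652, 0.2053]
tool_rot: [-0.0, 0.089, 0.996, 0.0]
contact_force: [0.5, 0.2, 0.7]
gripper_width: 1.0
grasp_force: 0.0
```

Call:
carry_out:
  targets: [0,0,0,0,0,0,0,0,0,0]

```text
t: 2.3
eef_pos: [0.5838, -0.0647, 0.205]
tool_rot: [-0.001, 0.09, 0.996, -0.0]
contact_force: [0.2, 0.1, -0.7]
gripper_width: 1.004
grasp_force: 0.0
```

Call:
carry_out:
  targets: [0,0,0,-30,0,0,0,0,-30,0,0,0,0,-30,0,0,0,0,-20,0,0,0,0,-15,0,0,0,0,-10,0,0,0,0,-6,0,60,0,0,0,0,120,0,0,0,0]
  newtons: 20

```text
t: 3.2
eef_pos: [0.5848, -0.0638, 0.0653]
tool_rot: [0.001, 0.089, 0.996, 0.0]
contact_force: [-0.0, -0.2, 0.5]
gripper_width: 0.691
grasp_force: 0.0
```

```bash
python3 - <<'E'
from h import *
c=cam('side');t=cam('top');s=c['frame'][:,:,::-1]
a=cv2.resize(s[130:260,200:330],(400,400),interpolation=cv2.INTER_CUBIC)
b=cv2.resize(t['frame'][120:250,180:310,::-1],(400,400),interpolation=cv2.INTER_CUBIC)
cv2.imwrite('pics/g1.png',np.hstack([a,b]));print(bot.get_obs()['eef_pos'])
E
```

```text
[ 0.58480893 -0.06394877  0.06546949]
```

View pics/g1.png

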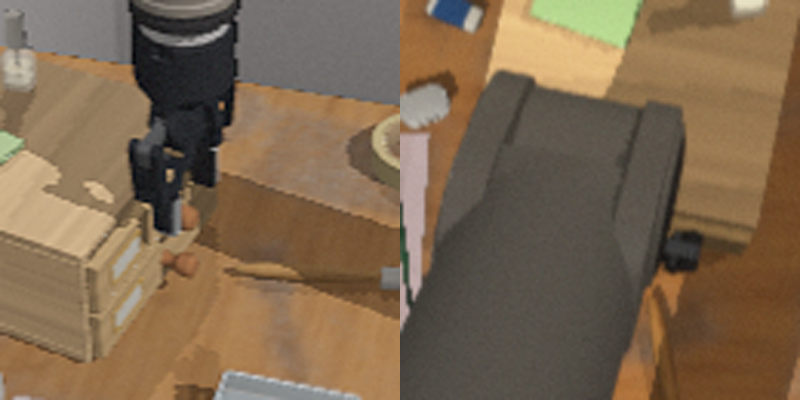

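In the side crop the knob at (187,215) lies between the fingers, which are clear of the drawer face and the roof. Now I'll close.

Call:
carry_out:
  targets: [180,0,0,0,0,200,0,0,0,0,220,0,0,0,0,230,0,0,0,0,240,0,0,0,0]
  newtons: 30

```text
t: 3.8
eef_pos: [0.5846, -0.0631, 0.065]
tool_rot: [0.0, 0.089, 0.996, 0.0]
contact_force: [-0.1, 2.5, 4.7]
gripper_width: 0.162
grasp_force: 25.5
```

Call:
carry_out:
  targets: [240,-4.9,0.9,0,0,240,-4.9,0.9,0,0,240,-9.8,1.8,0,0,240,-9.8,1.8,0,0]
  newtons: 30

```text
t: 4.2
eef_pos: [0.5557, -0.0577, 0.0654]
tool_rot: [0.001, 0.089, 0.996, 0.0]
contact_force: [2.5, 4.7, 6.1]
gripper_width: 0.156
grasp_force: 25.9
```

```bash
python3 - <<'E'
from h import *
c=cam('side');s=c['frame'][:,:,::-1]
a=cv2.resize(s[130:260,200:330],(520,520),interpolation=cv2.INTER_CUBIC)
cv2.imwrite('pics/g2.png',a);o=bot.get_obs();print(o['eef_pos'],o['q'],o['gripper_width'],o['contact_force'])
E
```

```text
[ 0.55364021 -0.05736325  0.06530607] [-0.23800015  0.47413652  0.29373832  1.97513087 -0.2038977   0.71966343
  1.57171198] 0.14897968612396228 [-0.72836969  6.03481444  9.08106554]
```

View pics/g2.png

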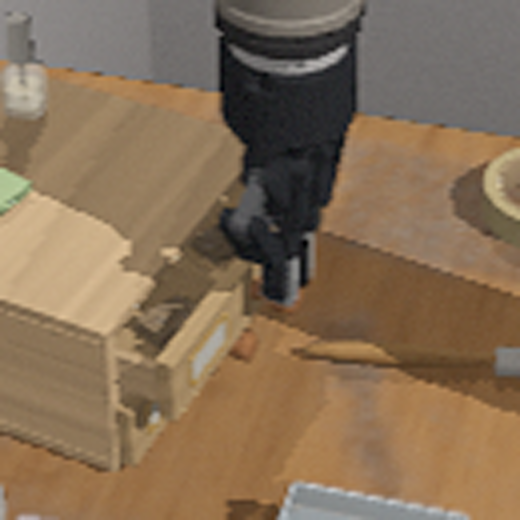

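The drawer follows and is about 30 mm out. The opening (12–14 mm) and the rising upward force show that the pads pinch the knob above its axis. I'll regrasp lower, shifted slightly to +y.

Call:
carry_out:
  targets: [150,0,0,0,0,120,0,0,0,0,120,0,0,0,0,120,0,1,-4,0,120,0,0,-4,0,200,0,0,0,0,220,0,0,0,0,240,0,0,0,0,240,0,0,0,0,240,0,0,0,0]
  newtons: 30

```text
t: 5.25
eef_pos: [0.5545, -0.0574, 0.0564]
tool_rot: [-0.0, 0.089, 0.996, -0.0]
contact_force: [0.8, -0.4, -3.8]
gripper_width: 0.214
grasp_force: 29.4
```

Call:
carry_out:
  targets: [240,-4.9,0.9,0,0,240,-9.8,1.8,0,0,240,-9.8,1.8,0,0,240,-9.8,1.8,0,0,240,-9.8,1.8,0,0,240,-9.8,1.8,0,0,240,-9.8,1.8,0,0,240,-9.8,1.8,0,0,240,-9.8,1.8,0,0,240,-9.8,1.8,0,0,240,-9.8,1.8,0,0,240,-4.9,0.9,0,0]
  newtons: 30

```text
t: 6.45
eef_pos: [0.4455, -0.0372, 0.0565]
tool_rot: [-0.001, 0.089, 0.996, 0.0]
contact_force: [2.2, 2.1, -15.9]
gripper_width: 0.208
grasp_force: 29.7
```

```bash
python3 - <<'E'
from h import *
o=bot.get_obs();print(o['eef_pos'],o['q'],o['gripper_width'],o['contact_force'])
E
```

```text
[ 0.44545024 -0.03721486  0.05646007] [-0.30821934  0.34181181  0.29809152  2.22650082 -0.17709548  0.59566233
  1.51320813] 0.20783051651388768 [  2.24290477   2.07205687 -15.86227966]
```

Call:
carry_out:
  targets: [240,0,0,1.5,0,240,-4.9,0.9,0.5,0,240,-4.9,0.9,0,0,240,-4.9,0.9,0,0]
  newtons: 30

```text
t: 6.85
eef_pos: [0.4296, -0.0344, 0.0569]
tool_rot: [-0.002, 0.089, 0.996, -0.0]
contact_force: [2.3, 3.7, -32.8]
gripper_width: 0.207
grasp_force: 30.7
```

Call:
carry_out:
  targets: [240,-3,0.5,0,0,240,-3,0.5,0,0]

```text
t: 7.05
eef_pos: [0.4235, -0.0332, 0.0569]
tool_rot: [-0.002, 0.089, 0.996, -0.0]
contact_force: [2.6, 5.2, -33.7]
gripper_width: 0.208
grasp_force: 30.6
```

Call:
carry_out:
  targets: [240,-2,0.4,0,0,240,-2,0.4,0,0]

```text
t: 7.25
eef_pos: [0.4226, -0.033, 0.0576]
tool_rot: [0.001, 0.089, 0.996, -0.0]
contact_force: [10.2, 0.9, -36.6]
gripper_width: 0.204
grasp_force: 30.2
```

Call:
carry_out:
  targets: [240,0,0,-1.5,0,240,0,0,-1.5,0]

```text
t: 7.45
eef_pos: [0.4243, -0.0332, 0.0571]
tool_rot: [0.002, 0.089, 0.996, 0.0]
contact_force: [-1.8, 0.4, 18.8]
gripper_width: 0.206
grasp_force: 35.2
```

Call:
carry_out:
  targets: [240,-1.5,0.3,0,0,240,-1.5,0.3,0,0]

```text
t: 7.65
eef_pos: [0.4227, -0.0329, 0.0572]
tool_rot: [0.003, 0.089, 0.996, 0.0]
contact_force: [6.9, -1.2, 0.1]
gripper_width: 0.21
grasp_force: 33.4
```

Call:
carry_out:
  targets: [240,-2,0.4,0,0,240,-2,0.4,0,0,240,-2,0.4,0,0]

```text
t: 7.95
eef_pos: [0.4226, -0.0328, 0.0575]
tool_rot: [0.009, 0.09, 0.996, -0.0]
contact_force: [24.4, -6.5, -22.8]
gripper_width: 0.212
grasp_force: 31.2
```

```bash
python3 - <<'E'
from h import *
o=bot.get_obs();print(o['eef_pos'],o['q'],o['gripper_width'],o['contact_force'])
E
```

```text
[ 0.42259838 -0.03284842  0.05754301] [-0.33435967  0.298383    0.30325136  2.29084324 -0.16214889  0.55295723
  1.48433366] 0.21206477812575592 [ 24.41464113  -6.49549662 -22.82653644]
```

A pull of 24 N brings no further movement, and the total travel is about 165 mm, so this is the stop. I'll relax the pull, open and rise.

Call:
carry_out:
  targets: [240,2,-0.4,0,0,240,1,-0.2,0,0,120,0,0,0,0,60,0,0,0,0,60,0,0,0,0,60,0,0,10,0,60,0,0,30,0,60,0,0,40,0,60,0,0,40,0,60,0,0,40,0,60,0,0,20,0]

```text
t: 9.05
eef_pos: [0.4171, -0.0322, 0.2395]
tool_rot: [0.002, 0.089, 0.996, 0.001]
contact_force: [0.3, 0.0, -0.4]
gripper_width: 0.767
grasp_force: 0.0
```

Call:
carry_out:
  targets: [0,0,50,0,0,0,0,50,0,0,0,0,50,0,0,0,0,50,0,0,0,0,50,0,0,0,0,0,0,0]

```text
t: 9.65
eef_pos: [0.4148, 0.2249, 0.2363]
tool_rot: [0.0, 0.084, 0.996, 0.001]
contact_force: [0.6, -1.0, -0.1]
gripper_width: 0.999
grasp_force: 0.0
```

```bash
python3 - <<'E'
from h import *
o=bot.get_obs();print(o['eef_pos'],o['tool_rot'])
for n in('side','top'):
    c=cam(n); pickle.dump(c,open(n+'1.pkl','wb'))
t=pickle.load(open('top1.pkl','rb'))['frame'][:,:,::-1]; s=pickle.load(open('side1.pkl','rb'))['frame'][:,:,::-1]
a=cv2.resize(t[120:270,180:330],(600,600),interpolation=cv2.INTER_CUBIC)
b=cv2.resize(s[140:290,190:340],(600,600),interpolation=cv2.INTER_CUBIC)
cv2.imwrite('pics/t1.png',a);cv2.imwrite('pics/s1.png',b)
E
```

```text
[0.41478975 0.22493773 0.23627027] [1.23308503e-04 8.43338612e-02 9.96436915e-01 1.12228374e-03]
```

View pics/t1.png

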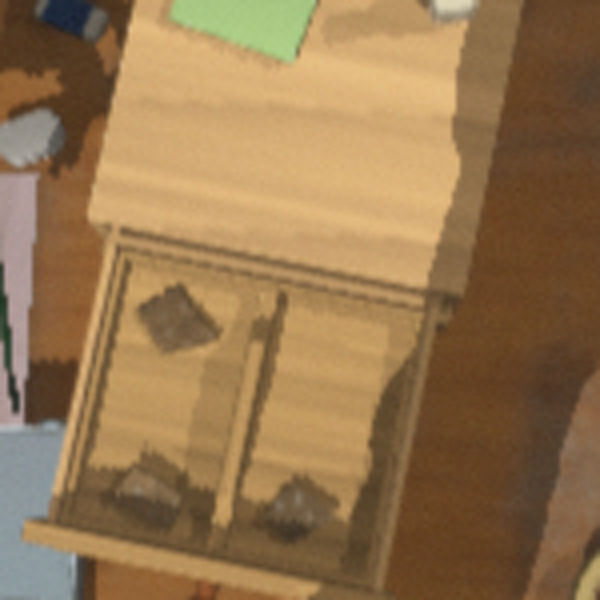

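View pics/s1.png

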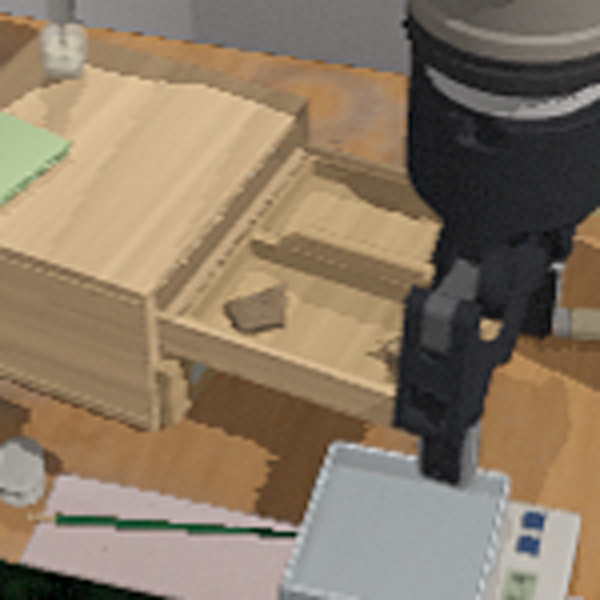

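Top crop (4x): the tray lies in the open drawer with its three sherds, flat at (178,318), thick at (148,492) and mid at (297,507). The handle's light strip runs from about (262,325) to (225,525). I'll measure it.

```bash
python3 - <<'E'
from h import *
t=pickle.load(open('top1.pkl','rb'))
th=np.radians(-10.25);R=np.array([[np.cos(th),-np.sin(th)],[np.sin(th),np.cos(th)]]);o=np.array([.7069,-.0858])
C=lambda p:(((p-[180,120])+.5)*4-.5).round(1)
U=lambda u,v:((u+.5)/4-.5+180,(v+.5)/4-.5+120)
W=lambda x,y,z:np.r_[o+R@[x,y],z]
for xc in(-.175,-.181):
  print(xc,'ctr',W(xc,0,0).round(4),[C(proj(t,W(xc+dx,dy,.1025))).tolist() for dx in(.043,0,-.043) for dy in(.005,-.005)])
  print(' tray outer corners crop',[C(proj(t,W(xc+a*.077,b*.087,.0875))).tolist() for a,b in((1,1),(1,-1),(-1,-1),(-1,1))])
# bright strip column profile perpendicular, rows along handle
g=cv2.cvtColor(t['frame'],cv2.COLOR_RGB2GRAY)
for v in range(192,256,4): print(v,g[v,228:256].tolist())
E
```

```text
-0.175 ctr [ 0.5347 -0.0547  0.    ] [[251.2, 330.6], [269.1, 334.2], [235.1, 407.8], [253.1, 411.5], [218.9, 485.8], [236.9, 489.6]]
 tray outer corners crop [[121.7, 244.4], [427.3, 305.8], [372.8, 581.0], [62.6, 516.4]]
-0.181 ctr [ 0.5288 -0.0536  0.    ] [[249.0, 341.3], [266.9, 345.0], [232.9, 418.7], [250.9, 422.4], [216.6, 496.8], [234.7, 500.5]]
 tray outer corners crop [[119.4, 254.9], [425.2, 316.4], [370.7, 591.9], [60.2, 527.2]]
192 [163, 162, 161, 152, 152, 152, 153, 151, 143, 144, 143, 143, 146, 143, 145, 138, 142, 139, 140, 138, 141, 124, 120, 133, 135, 145, 139, 137]
196 [95, 110, 121, 161, 163, 165, 163, 164, 161, 164, 161, 157, 140, 138, 143, 141, 141, 148, 153, 152, 151, 100, 94, 105, 148, 145, 151, 150]
200 [91, 92, 85, 86, 94, 110, 149, 149, 152, 154, 144, 137, 132, 140, 136, 111, 104, 103, 103, 102, 86, 102, 112, 157, 161, 160, 160, 160]
204 [99, 101, 100, 102, 112, 110, 113, 148, 148, 142, 136, 140, 138, 136, 115, 108, 104, 100, 98, 84, 97, 109, 151, 156, 153, 154, 153, 153]
208 [160, 160, 166, 162, 154, 147, 146, 145, 145, 142, 144, 145, 139, 124, 144, 156, 1
[... 875 characters left out ...]
8, 155, 153, 151, 152, 150, 151, 150, 149]
236 [129, 129, 127, 128, 127, 127, 123, 112, 138, 151, 157, 136, 82, 89, 114, 136, 138, 136, 133, 134, 138, 141, 141, 145, 150, 154, 154, 156]
240 [127, 130, 132, 132, 133, 129, 120, 138, 150, 156, 140, 87, 103, 144, 149, 148, 148, 149, 148, 146, 142, 142, 133, 116, 111, 92, 86, 89]
244 [77, 79, 77, 77, 77, 88, 141, 155, 160, 158, 113, 89, 101, 126, 131, 144, 145, 137, 142, 138, 117, 96, 93, 90, 93, 100, 122, 107]
248 [69, 73, 69, 70, 78, 111, 153, 156, 158, 151, 92, 92, 98, 96, 97, 93, 79, 80, 78, 85, 88, 93, 93, 91, 90, 93, 91, 95]
252 [78, 75, 73, 76, 77, 105, 99, 96, 98, 82, 91, 84, 86, 85, 83, 87, 78, 76, 76, 68, 65, 60, 60, 62, 58, 58, 58, 55]
```

Prediction and observation agree: the handle centre at row 222 is seen at column 240.8 against 240.6 predicted. The handle centre is at about (0.5318, -0.0544), so I'll move above it and down to z≈0.12.

Call:
carry_out:
  targets: [0,11.7,-27.9,0,-0.06,0,11.7,-27.9,0,-0.06,0,11.7,-27.9,0,-0.06,0,11.7,-27.9,0,-0.06,0,11.7,-27.9,0,-0.06,0,11.7,-27.9,0,-0.06,60,11.7,-27.9,0,-0.06,120,11.7,-27.9,0,-0.06,120,11.7,-27.9,0,-0.06,120,11.7,-27.9,0,-0.06,120,0,0,-30,0,120,0,0,-30,0,120,0,0,-30,0,120,0,0,-20,0,120,0,0,-6,0,120,0,0,0,0]
  newtons: 30

```text
t: 11.35
eef_pos: [0.5322, -0.0622, 0.1195]
tool_rot: [-0.001, 0.095, 0.995, -0.0]
contact_force: [-0.4, -0.5, 0.4]
gripper_width: 0.525
grasp_force: 0.0
```

```bash
python3 - <<'E'
from h import *
o=bot.get_obs();print(o['eef_pos'],o['tool_rot'],o['gripper_width'])
c=cam('side');s=c['frame'][:,:,::-1]
cv2.imwrite('pics/s2.png',cv2.resize(s[130:260,200:330],(520,520),interpolation=cv2.INTER_CUBIC))
E
```

```text
[ 0.53217552 -0.06222229  0.11953715] [-7.66961637e-04  9.53618780e-02  9.95442330e-01 -3.01370821e-04] 0.5245185630919241
```

View pics/s2.png

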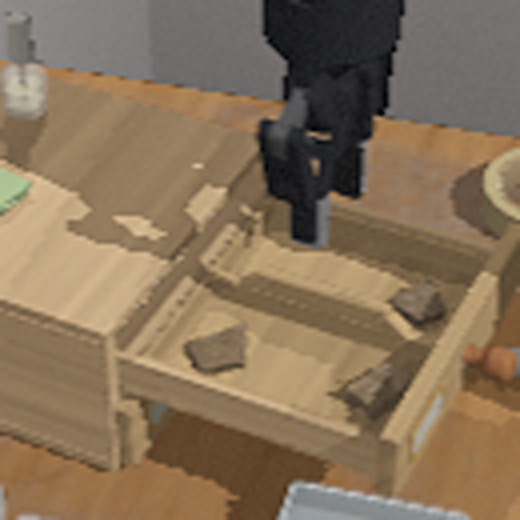

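The side view shows the gripper above the handle, with the sherds well away from its middle. The tool is 8 mm to the right of its target and 0.7° off in yaw, so I'll correct both.

Call:
carry_out:
  targets: [120,-0.4,4,0,0.35,120,0,3.8,0,0.35,120,0,0,0,0]

```text
t: 11.7
eef_pos: [0.5334, -0.0522, 0.1204]
tool_rot: [0.001, 0.088, 0.996, 0.0]
contact_force: [-0.4, -0.3, -0.1]
gripper_width: 0.529
grasp_force: 0.0
```

Call:
carry_out:
  targets: [120,-1,-2,0,0,120,0,0,0,0]

```text
t: 11.9
eef_pos: [0.5317, -0.0555, 0.1198]
tool_rot: [0.0, 0.088, 0.996, -0.0]
contact_force: [-0.8, 0.1, -0.0]
gripper_width: 0.528
grasp_force: 0.0
```

Call:
carry_out:
  targets: [120,0,0,-15,0,120,0,0,-15,0,120,0,0,-8,0,120,0,0,-4,0,120,0,0,0,0]

```text
t: 12.4
eef_pos: [0.5316, -0.0553, 0.0773]
tool_rot: [-0.0, 0.088, 0.996, -0.0]
contact_force: [0.5, -0.4, 0.3]
gripper_width: 0.532
grasp_force: 0.0
```

Call:
carry_out:
  targets: [180,0,0,0,0,210,0,0,0,0,225,0,0,0,0,240,0,0,0,0,255,0,0,0,0,255,0,0,0,0]
  newtons: 25

```text
t: 13.0
eef_pos: [0.5319, -0.0551, 0.0777]
tool_rot: [0.0, 0.088, 0.996, 0.0]
contact_force: [0.2, 0.4, -0.1]
gripper_width: -0.002
grasp_force: 0.0
```

```bash
python3 - <<'E'
from h import *
s=cam('side');t=cam('top')
pickle.dump(s,open('side2.pkl','wb'));pickle.dump(t,open('top2.pkl','wb'))
print('s2 TCP in crop',(proj(s,[.5322,-.0622,.1195])-[200,130])*4)
e=bot.get_obs()['eef_pos'];print(e)
a=[];org=[(200,130),(190,140)]
for c,(x,y) in((s,org[0]),(t,org[1])):
    im=cv2.resize(c['frame'][y:y+120,x:x+90,::-1],(400,533),interpolation=cv2.INTER_CUBIC);f=400/90
    for p in(e,[.5318,-.0544,.1025]):
        q=((proj(c,p)-[x,y]+.5)*f).round().astype(int);cv2.drawMarker(im,tuple(map(int,q)),(0,0,255) if p is e else (255,0,0),cv2.MARKER_CROSS,10,1);print(q)
    a.append(im)
cv2.imwrite('pics/m.png',np.hstack(a))
E
```

```text
s2 TCP in crop [324.51798917 253.92593199]
[ 0.53184192 -0.05511975  0.07764232]
[359 353]
[359 318]
[231 374]
[227 373]
```

View pics/m.png

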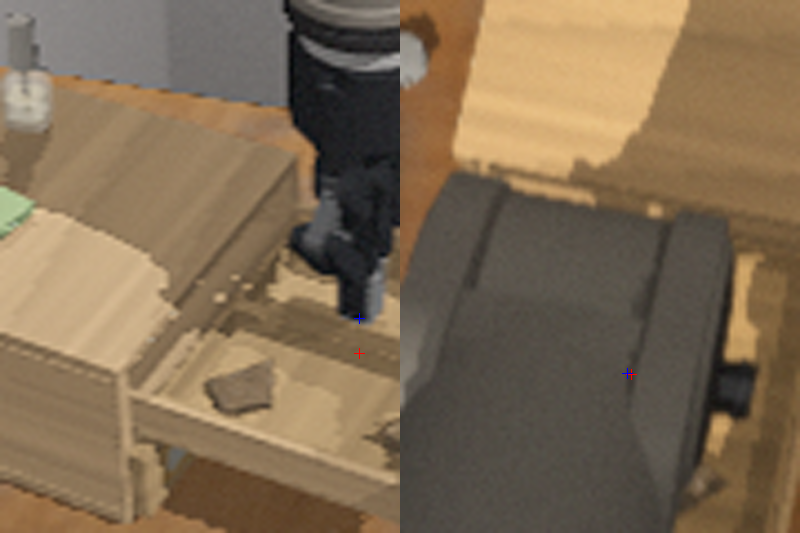

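The fingers closed on nothing. In the side crop the visible finger ends, at about (360,322), lie at the height of the handle's top rather than at the TCP marker at (359,353). The earlier knob pinch was also high. So either the tips stand higher than reported or the handle hides them. I'll raise the closed fingers and find the true tip by image differencing.

Call:
carry_out:
  targets: [255,0,0,20,0,255,0,0,20,0,255,0,0,0,0,255,0,0,0,0]

```text
t: 13.5
eef_pos: [0.5319, -0.055, 0.1176]
tool_rot: [0.0, 0.088, 0.996, 0.0]
contact_force: [-0.7, -0.2, -0.1]
gripper_width: 0.0
grasp_force: 0.0
```

```bash
python3 - <<'E'
from h import *
s=cam('side');pickle.dump(s,open('side3.pkl','wb'));o=bot.get_obs();e=o['eef_pos'];print(e,o['tool_rot'],o['contact_force'])
a=pickle.load(open('side2.pkl','rb'))['frame'].astype(int);b=s['frame'].astype(int)
p=proj(s,e);print('TCP px now',p,'before',proj(s,[.5318,-.0551,.0776]))
x,y=p.round().astype(int)
d=abs(a-b).sum(2)
print('gray before, now, rows',y-16)
ga=a.sum(2)//3;gb=b.sum(2)//3
for r in range(y-14,y+14): print(r,' '.join('%3d'%v for v in gb[r,x-9:x+10]),' | ',' '.join('%3d'%v for v in ga[r,x-9:x+10]))
E
```

```text
[ 0.53142095 -0.05500875  0.11708647] [-3.24845479e-04  8.81927771e-02  9.96103372e-01  1.47048453e-05] [-0.57312066  0.56383837 -0.21406477]
TCP px now [280.69728161 196.22078602] before [280.24210512 208.92540892]
gray before, now, rows 180
182  87  83  84  83  59  27  22  29  24  36  44  86 125 113 110 122 117 121 123  |   88  72  62  84  88  74  56  36  24  26  34  31  22  31  40  34  79 116 128
183  86  87  88  84  59  28  31  31  27  30  47  86 124 114 109 112  95 100 103  |   78  58  42  41  47  86  85  44  27  22  25  30  29  30  40  37  66  98 104
184  87  89  85  83  59  29  31  24  29  32  59  92 124 105  97 120 106 100  95  |   78  50  44  49  40  46  49  39  27  32  29  23  27  33  28  39  72  97  96
185  88  88  88  84  60  23  27  29  31  29  60  92 123 105  94 105  89  95 106  |   55  42  42  44  42  42  37  28  18  30  29  29  30  31  33  33  72  99 107
186  91  90  91  86  55  23  28  29  29  34  55  93 121 119  84  78  87  85  84  |   49  33  38  39  38  41  44  39  28  24  29  31  43  34  37  42  71  84  86
187  88  88  92  91  75  40  31  20  15  25  58  92 124 1
[... 2922 characters left out ...]
  97 100 101 102 100 100 101  96  96 101 118 132 139 146 149
206  94  89  96 111 106  96  98  96  96  98 100 101  98 102  97  93 100 115 127  |   89  92  97 112 105  94  97 100  99  98 102 102 103 101  97  95  99 114 128
207  94  93  96  94  92  95  98 101  98  97  97  98  99 102 100 101 101  99  93  |   95  94  96  95  93  96 100 103 100  97  99  99 101 101 102 102 101 100  98
208  92  95  95  91  94  93  94  91  94  96  98  97  96  95  99  97 102 100 102  |   95  96  95  92  95  95  96  91  92  96  99  99  96 100  98 100 100 104 101
209  91  93  95  97  92  93  96  93  96  95  91  89  95 110 108  96  96  99  98  |   93  93  95  94  93  97  93  92  96  96  91  92  93 107 110  97  97 100  99
```

The tip shows at row 188.5 against 196.2 for the reported TCP. It was the same 7.5–8 px at the lower height, so the physical tips stand about 24 mm above the reported TCP, which also explains the high knob pinch. So the correct reported height for this grasp is about 0.055. I'll open and descend with a force check.

Call:
carry_out:
  targets: [120,0,0,0,0,120,0,0,0,0,120,0,0,0,0,120,0,0.6,-15,0,120,0,0,-15,0,120,0,0,-10,0,120,0,0,-6,0,120,0,0,-4,0]
  newtons: 25

```text
t: 14.35
eef_pos: [0.5317, -0.0546, 0.0671]
tool_rot: [-0.0, 0.088, 0.996, -0.0]
contact_force: [1.3, 0.0, -0.4]
gripper_width: 0.529
grasp_force: 0.0
```

Call:
carry_out:
  targets: [120,0,0,-4,0,120,0,0,-4,0,120,0,0,-2,0,120,0,0,0,0]

```text
t: 14.75
eef_pos: [0.5318, -0.0545, 0.0575]
tool_rot: [-0.0, 0.088, 0.996, 0.0]
contact_force: [0.2, 0.2, -0.3]
gripper_width: 0.536
grasp_force: 0.0
```

Call:
carry_out:
  targets: [170,0,0,0,0,195,0,0,0,0,215,0,0,0,0,230,0,0,0,0,240,0,0,0,0,255,0,0,0,0]

```text
t: 15.35
eef_pos: [0.5321, -0.0545, 0.0579]
tool_rot: [0.0, 0.088, 0.996, 0.0]
contact_force: [-0.1, 0.2, 4.3]
gripper_width: 0.109
grasp_force: 25.0
```

Gripped: the opening is 9.3 mm for a 10 mm handle. I'll firm up the grip and lift a little.

Call:
carry_out:
  targets: [255,0,0,0,0,255,0,0,0,0,255,0,0,0,0,255,0,0,2,0,255,0,0,3,0,255,0,0,5,0,255,0,0,0,0]
  newtons: 80

```text
t: 16.05
eef_pos: [0.532, -0.0546, 0.0681]
tool_rot: [0.0, 0.088, 0.996, 0.0]
contact_force: [0.2, 0.7, -2.9]
gripper_width: 0.095
grasp_force: 78.2
```

```bash
python3 - <<'E'
from h import *
o=bot.get_obs();print(o['eef_pos'],o['contact_force'],o['torque'],o['gripper_width'],o['grasp_force'])
E
```

```text
[ 0.53201763 -0.05457742  0.06810182] [ 0.19525032  0.73392947 -2.91995935] [-0.00698637 -0.01156125 -0.01486687] 0.09510062182940131 78.19840773940086
```

The tray is fully carried (2.9 N, almost no moment). I'll lift straight up.

Call:
carry_out:
  targets: [255,0,0,3,0,255,0,0,5,0,255,0,0,8,0,255,0,0,8,0,255,0,0,8,0,255,0,0,8,0,255,0,0,8,0,255,0,0,8,0,255,0,0,8,0,255,0,0,8,0,255,0,0,8,0,255,0,0,8,0,255,0,0,8,0,255,0,0,8,0,255,0,0,8,0,255,0,0,8,0,255,0,0,8,0,255,0,0,6,0,255,0,0,3,0,255,0,0,0,0]

```text
t: 18.05
eef_pos: [0.532, -0.0545, 0.205]
tool_rot: [0.0, 0.088, 0.996, 0.0]
contact_force: [0.3, -0.2, -3.0]
gripper_width: 0.095
grasp_force: 78.2
```

Call:
carry_out:
  targets: [255,0,0,0,0,255,0,0,0,0,255,0,0,0,0,255,0,0,0,0,255,0,0,0,0]

```text
t: 18.55
eef_pos: [0.5318, -0.0546, 0.2045]
tool_rot: [-0.0, 0.088, 0.996, -0.0]
contact_force: [1.0, -0.4, -2.1]
gripper_width: 0.099
grasp_force: 78.2
```

```bash
python3 - <<'E'
from h import *
o=bot.get_obs();print(o['eef_pos'],o['contact_force'],o['torque'],o['gripper_width'],abs(np.array(o['joint_vel'])).max())
s=cam('side');t=cam('top');pickle.dump(s,open('side4.pkl','wb'));pickle.dump(t,open('top4.pkl','wb'))
cv2.imwrite('pics/f.png',s['frame'][:,:,::-1])
# sherds: dark greyish pixels projected area; tray outline predicted corners at underside z=.216
th=np.radians(-10.25);R=np.array([[np.cos(th),-np.sin(th)],[np.sin(th),np.cos(th)]])
c=np.array([.532,-.0545])
for n,cc in(('side',s),('top',t)):
  print(n,[proj(cc,np.r_[c+R@[a*.077,b*.087],z]).round(1).tolist() for z in(.216,.235) for a,b in((1,1),(1,-1),(-1,-1),(-1,1))])
# edges: grayscale along vertical lines through left wall in side view
g=cv2.cvtColor(s['frame'],cv2.COLOR_RGB2GRAY)
for a in(.05,.025,0,-.025,-.05):
  p=proj(s,np.r_[c+R@[a,.087],.216]);x,y=p.round().astype(int);print(a,p.round(1),g[y-14:y+10,x].tolist(),'start',y-14)
E
```

```text
[ 0.53175098 -0.05456947  0.20448027] [ 0.98466863 -0.40731915 -2.0770653 ] [-0.00052737 -0.01537165  0.03749942] 0.09872009801638235 0.007448157113423845
side [[231.3, 174.0], [266.6, 134.7], [327.8, 150.0], [298.7, 193.8], [230.9, 166.7], [266.6, 127.9], [328.5, 142.9], [299.1, 186.3]]
top [[201.2, 173.2], [289.7, 190.9], [273.9, 270.8], [183.8, 252.0], [199.6, 171.7], [290.3, 189.8], [274.1, 271.7], [181.8, 252.4]]
0.05 [242.5 177.3] [151, 155, 156, 164, 171, 168, 165, 159, 96, 96, 102, 102, 101, 102, 106, 128, 130, 126, 122, 124, 123, 123, 122, 117] start 163
0.025 [253.2 180.4] [115, 118, 110, 121, 94, 57, 149, 152, 97, 99, 101, 102, 102, 99, 98, 91, 82, 92, 109, 115, 114, 114, 110, 108] start 166
0 [264.  183.6] [157, 156, 157, 158, 160, 162, 157, 98, 102, 100, 102, 102, 105, 96, 91, 94, 150, 171, 177, 176, 178, 177, 175, 181] start 170
-0.025 [275.  186.8] [153, 154, 154, 139, 141, 141, 137, 102, 100, 99, 101, 102, 102, 94, 103, 108, 107, 118, 193, 194, 198, 196, 191, 194] start 173
-0.05 [286.3 190.1] [85, 81, 146, 143, 144, 145, 144, 104, 103, 102, 101, 104, 101, 98, 107, 115, 110, 179, 194, 192, 197, 194, 195, 193] start 176
```

The tray's left wall edge tracks the prediction with a constant 0.6 px offset along its length, so it is level, with its underside at about z = 0.215. Before handing in I'll check numerically that the drawer hasn't moved and the sherds are still in the tray.

```bash
python3 - <<'E'
from h import *
L=lambda n:pickle.load(open(n,'rb'))['frame']
a=cv2.cvtColor(L('side3.pkl'),cv2.COLOR_RGB2GRAY).astype(np.float32);b=cv2.cvtColor(L('side4.pkl'),cv2.COLOR_RGB2GRAY)
# drawer front + knob patch: template from before the lift, matched after
tm=a[208:240,300:332].astype(np.uint8)
r=cv2.matchTemplate(b[200:250,290:345],tm,cv2.TM_CCOEFF_NORMED);_,m,_,l=cv2.minMaxLoc(r);print('drawer front match',m,'shift',l[0]-10,l[1]-8)
s=pickle.load(open('side4.pkl','rb'))
th=np.radians(-10.25);R=np.array([[np.cos(th),-np.sin(th)],[np.sin(th),np.cos(th)]]);c=np.array([.532,-.0545])
poly=np.array([proj(s,np.r_[c+R@[x*.071,y*.081],.222]) for x,y in((1,1),(1,-1),(-1,-1),(-1,1))]).round().astype(np.int32)
mk=np.zeros(b.shape,np.uint8);cv2.fillPoly(mk,[poly],1)
hsv=cv2.cvtColor(s['frame'],cv2.COLOR_RGB2HSV)
g=((hsv[...,1]<95)&(hsv[...,2]>45)&(mk>0)).astype(np.uint8)
n,_,st,ce=cv2.connectedComponentsWithStats(g)
for i in range(1,n):
  if st[i,4]>15:
    d=(onz(s,ce[i],.226)[:2]-c)@R; print('blob',st[i,4],ce[i].round(1),'tray xy mm',(d*1e3).round())
E
```

```text
drawer front match 0.6943356394767761 shift 0 0
blob 109 [284.3 150.4] tray xy mm [  6. -29.]
blob 113 [308.4 154.8] tray xy mm [-49. -36.]
blob 139 [254.  165.7] tray xy mm [41. 52.]
blob 157 [297.6 174.8] tray xy mm [-56.  42.]
```

```bash
python3 -c "
from station import bot
print(bot.hand_in())"
```

```text
the job is handed in; nothing more can be done
None
```

The job is handed in: the top drawer is out at its stop, and the tray is held still and level with its three sherds about 10 cm above the cabinet-top height, straight above the open drawer; the lower drawer and the rest of the desk were not touched as far as I saw, though I made no final check of them.

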